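# Reassemble the tube mixer: spacer, then keyed carrier on the spindle

## Task

Put the tube mixer back together: thread the black spacer ring onto the upright steel spindle of the white drive unit first, right down onto its flange, then the blue tube carrier on top with its hub block upward, turned so that its slot matches the flat-sided spindle, until it sits flat on the spacer. Leave both parts released, and do not disturb the timer, the small vial or the brown bottle nearby.

Things in the scene. Friction and masses are not known exactly. Their poses are not given: they have to be found in the camera images.
- mixer_drive: White drive unit of a small tube mixer, fixed, 130 (x) x 112 (y) x 40 mm high, black speed knob on its -x face; origin at the centre of its underside, z up. On top, centred: a dark flange 64 mm in diameter, its top 44 mm above the origin, and the fixed steel spindle (does not turn).
- flange (a point): Centre of the flange's top face, on the spindle's axis, 44 mm above mixer_drive and with its axes.
- spindle_tip (a point): Top of the spindle, on its axis, 54 mm above the flange (98 mm above the drive unit's origin); axes as mixer_drive. In plan the spindle is 28 mm long along the drive unit's x axis, with round ends, and 12 mm wide along y; its top edge is rounded with 6 mm radius as a lead-in.
- spacer: Loose black plastic ring standing flat on the worktop: 48 mm outside diameter, 32 mm round bore right through, 26 mm high, about 0.08 kg. Origin at the centre of its underside, z along its axis. The bore passes over the spindle at any yaw.
- carrier: Loose blue carrier, flat, hub up, 0.12 kg: bar 36 (x) x 106 (y) x 10 mm with two tube holes; mid hub block 36 (x) x 46 (y) mm, to 36 mm above the underside. A slot 15.5 (x) x 31.5 (y) mm goes right through the centre: fits the spindle only with carrier y along drive unit x, either way round, within 0.2 rad. Origin: centre of underside, z up. Grip across the hub's 36 mm.
- timer: Bystander: white digital timer 64 x 66 x 19 mm, loose. Origin at the centre of its underside.
- vial: Bystander: small white vial with grey cap, 28 mm across, 52 mm tall, loose. Origin at the centre of its underside.
- brown_bottle: Bystander: brown bottle with white cap, 43 mm across, 78 mm tall, loose. Origin at the centre of its underside.
There are look-alikes about, which are no part of the job. There is more than one size of the carrier; the one meant has the size given above.

How it is judged:
On the way, in this order (a step that is already met when the one before it is completed fails the run):
1. the spacer is threaded on the spindle and lies flat on the flange (((horizontal distance between spacer and flange below 0.009 m and z of spacer in the frame of flange between -0.003 and 0.003 m and angle between spacer's own z axis and vertical below 0.08 rad) or (horizontal distance between spacer and flange below 0.009 m and z of spacer in the frame of flange between 0.023 and 0.029 m and angle between spacer's own z axis and vertical above 3.06 rad))), for 0.2 s.
2. the carrier is keyed onto the spindle and lies flat on the spacer (((horizontal distance between spacer and flange below 0.009 m and z of spacer in the frame of flange between -0.003 and 0.003 m and angle between spacer's own z axis and vertical below 0.08 rad) or (horizontal distance between spacer and flange below 0.009 m and z of spacer in the frame of flange between 0.023 and 0.029 m and angle between spacer's own z axis and vertical above 3.06 rad)) and horizontal distance between carrier and flange below 0.006 m and z of carrier in the frame of flange between 0.022 and 0.03 m and angle between carrier's own z axis and vertical below 0.08 rad and angle between the y axis of carrier and the x axis of mixer_drive, either way round below 0.3 rad), for 0.2 s.
At the end, for the whole second after the job is handed in: Spacer flat on the flange (centre within 9 mm of the spindle axis, height 3 mm, tilt 0.08 rad, either face up); carrier hub up on it (underside 26 +/- 4 mm above flange, centre within 6 mm, tilt 0.08 rad, its y within 0.3 rad of the drive unit's x); both at rest (all of step 2 and linear speed of each of spacer, carrier below 0.02 m/s); the robot touches nothing.
It fails at once if the timer is shifted or knocked over (moved more than 30 mm or tipped more than 0.3 rad) (distance of timer from where it was at the start of the episode above 0.03 m or angle between timer's own z axis and vertical above 0.3 rad).
It fails at once if the vial is shifted or knocked over (moved more than 30 mm or tipped more than 0.3 rad) (distance of vial from where it was at the start of the episode above 0.03 m or angle between vial's own z axis and vertical above 0.3 rad).
It fails at once if the brown bottle is shifted or knocked over (moved more than 30 mm or tipped more than 0.3 rad) (distance of brown_bottle from where it was at the start of the episode above 0.03 m or angle between brown_bottle's own z axis and vertical above 0.3 rad).
It also fails if it takes over 51 s, if anything falls off the work surface, if the arm or the gripper's body presses on something with over 40 N, if the wrist force passes 120 N, or if a joint passes its speed limit or range.

## Robot

A 7-joint arm with a two-finger parallel gripper is mounted at the origin on a cart in front of the work surface, level with it; the furniture and walls round the work are solid. World frame = base frame: x ahead of the robot, y to its left, z up, the work surface at z = 0. Lengths are in m, angles in rad, forces in N, time in s.
With the tool pointing down it reaches from about 0.425 to 0.925 m from the base axis. Payload 6.8 kg.
Tool frame: the origin (TCP) lies on the centre line of the jaws, within the pads' length; the fingertips stand 14 mm ahead of it and the grasp point (between the pads) lies 5 mm behind it (r.nose_length is the distance from the TCP to the fingertips, in m); z points along the fingers, y is the direction in which the jaws open and shut (so a half turn about z gives the same grasp; the last joint's range is limited). The gripper opens to 85 mm and grips with 20 to 120 N. Pads are 22 mm wide; open, the fingers measure 114 mm over their backs; the gripper's body (76 mm by 85 mm) begins 54 mm behind the grasp point. The pads swing forward as they close: fully open they stand 13 mm farther back than shut.
Start: joints at [1.044, 0.477, 0.022, 1.555, -0.011, 1.109, -0.083], TCP at [0.275, -0.617, 0.245] pointing down, gripper open.
Joint ranges: [-2.96, 2.96], [-0.34, 2.1], [-1.41, 1.46], [0.24, 2.44], [-1.37, 4.51], [0.17, 1.92], [-2.96, 2.96]. Speed limits (rad/s): [2.39, 2.39, 3.14, 3.14, 3.14, 3.14, 3.14].

## Interface

Orientations are given as a rotation vector (axis times angle).
In Python, from bench import r, imaging, look_for, outline_of gives the robot as it stands. The module is installed in compiled form; this text tells all that it offers.
- The arm moves only by the tool carry_out, never from a script. Its arguments are lists of equal length, an entry for each row: "offset": the shift along the tool's x, y, z as a fraction of full scale, a list of three; "turn": the turn, a rotation vector about the tool's x, y, z as a fraction of full scale, a list of three. A call has 1 to 8 rows; each row is the pose to reach, as a shift and turn from the pose commanded when the call began, along the tool's axes at that moment; what a row does not reach only later rows make up. Full scale, the value 1, is 0.5 m for a shift and 1.5 rad for a turn. A row lasts 1/10 s, in which the tool goes at most 50 mm and 8.59 degrees, less where a joint would pass 70% of its speed; a pose out of reach is approached as far as the arm can. A call with a number of a shift or a turn outside -1 to 1 is refused whole. A call with a gripper value outside its range is refused whole. "hand" is the closure, from 0 (fully open) to 1 (shut), set as the call begins (left out, the last holds). The fingers move at their own pace and stop on an object; "force" is the grip in N (left out, the last holds). Time passes only in rows, so rows that repeat a pose let the fingers close. It gives the time, the measured TCP pose, the force and the opening at its end, in the units of the state.
- r.get_obs(): the state, without advancing time (a new reading comes with each control period).
- imaging.grab_frame(name): name is "scene" or "top"; returns a dict with "pixels" (420x560x3 uint8, red, green, blue), "fx", "fy", "cx", "cy" (pixels), "R" (3x3) and "t" (3): a world point X has camera coordinates R X + t. Camera axes: x right, y down, z forward; pixel columns grow to the right and rows downward; lengths in m; the calibration is good to about 2 mm. A picture is of the moment at which its call begins. There is no depth.
- r.hand_in(): hands the job in, once; it reports no verdict.
Trained networks look in the newest picture that a camera, given by its name, has taken for a name from the list of things; names that differ only in an ending like _2 or _b are one class to them, and where a whole thing is asked for, a point or a joint stands for the part that bears it (a point fixed in the world has none). Each returns a list of dicts, best first, with "score" (0 to 1); they miss things now and then, are a little off and sometimes report something else, mostly with a low value. They report only what shows in the picture. A call takes as long as a camera call. They do not tell look-alikes from the thing itself.
- look_for(query, camera): "xyz" ([x, y, z] in m, in the coordinates of the camera as it stood for that picture, good to about 4 mm: the middle of the surface that is visible of it).
- outline_of(query, camera): "region" (420x560 bool, what is visible of it).
The state is a dict: "clock": time; "joints": joint angles; "qvel": joint speeds; "tau": joint torques, N m; "tcp_pos": TCP position; "orientation": TCP orientation; "contact_force": force on the tool from outside, world axes, zero at the start; "moment": the same for the moment, N m; "grip_width": finger opening in m.
Only numpy, scipy, OpenCV 4.12 (cv2) and the standard library are available. Lean on these libraries where they do the work, as an engineer would, in place of code of your own. Each camera call takes 0.05 s, during which the arm holds its last target. There are 200 camera calls.

## Working session

There is one attempt and no reset: what is moved stays moved. The work goes in short steps, Python scripts to look and compute and a tool call to move; the robot and the scene stay as the last step left them, time stands still between calls to the robot, and variables do not carry over. Pictures are saved under pics/ and viewed, about 8 in all and at most 12, crops included, and the job is handed in when it is done.

Besides the shell and the picture viewer there is one more tool, called after "Call:" by a JSON object that holds its "op" and its "data", one argument or row to a line. carry_out: Moves the arm, as the interface text tells. Shift numbers are shares of 0.5 m and turn numbers shares of 1.5 rad, none past 1 either way. Its arguments: {"type":"object","properties":{"offset":{"type":"array","items":{"type":"array","items":{"type":"number","minimum":-1,"maximum":1}}},"turn":{"type":"array","items":{"type":"array","items":{"type":"number","minimum":-1,"maximum":1}}},"hand":{"type":"number"},"force":{"type":"number"}},"required":["offset","turn"]}

```bash
mkdir -p pics
cat > h.py <<'E'
import numpy as np, cv2
from bench import r, imaging, look_for, outline_of
def world(f,p): return np.array(f["R"]).T@(np.array(p)-np.array(f["t"]))
def proj(f,X):
    c=np.array(f["R"])@np.array(X)+np.array(f["t"]); return f["fx"]*c[0]/c[2]+f["cx"], f["fy"]*c[1]/c[2]+f["cy"]
def onplane(f,uv,z):
    R=np.array(f["R"]); o=-R.T@np.array(f["t"]); d=R.T@np.array([(uv[0]-f["cx"])/f["fx"],(uv[1]-f["cy"])/f["fy"],1.]); return o+d*(z-o[2])/d[2]
def save(n,img): cv2.imwrite(n,cv2.cvtColor(np.ascontiguousarray(img),cv2.COLOR_RGB2BGR))
E
python3 - <<'E'
from h import *
np.set_printoptions(precision=4,suppress=True)
fs={}
for c in("scene","top"):
    f=fs[c]=imaging.grab_frame(c); save(f"pics/{c}0.png",f["pixels"])
    print(c,"cam at",-np.array(f["R"]).T@f["t"],f["fx"])
    for q in("mixer_drive","spacer","carrier","timer","vial","brown_bottle"):
        for d in look_for(q,c): 
            w=world(f,d["xyz"]); print(c,q,round(d["score"],2),w,np.round(proj(f,w)))
print(r.get_obs(), r.nose_length)
E
```

```text
scene cam at [ 0.3796 -0.5062  0.9251] 528.2402451384868
scene mixer_drive 0.57 [0.5178 0.3875 0.0348] [300. 221.]
scene spacer 0.77 [0.4121 0.2157 0.0255] [263. 283.]
scene carrier 0.81 [0.3559 0.3348 0.011 ] [234. 250.]
scene carrier 0.72 [0.6201 0.5573 0.0185] [329. 177.]
scene carrier 0.6 [0.5422 0.6441 0.0134] [296. 161.]
scene timer 0.75 [0.3009 0.4181 0.0176] [210. 225.]
scene vial 0.55 [0.5261 0.0129 0.0412] [332. 356.]
scene brown_bottle 0.62 [0.5077 0.5525 0.0519] [287. 172.]
top cam at [0.4113 0.3255 1.2173] 506.62272812597075
top mixer_drive 0.65 [0.5157 0.4088 0.0389] [252. 189.]
top spacer 0.51 [0.4123 0.2255 0.0275] [329. 234.]
top carrier 0.85 [0.627  0.5627 0.0061] [190. 143.]
top carrier 0.78 [0.5418 0.6482 0.0065] [153. 178.]
top carrier 0.75 [0.3616 0.3469 0.0098] [277. 255.]
top vial 0.44 [0.5225 0.031  0.0482] [415. 188.]
top brown_bottle 0.87 [0.5078 0.5588 0.061 ] [186. 191.]
{'clock': 0.7, 'joints': array([ 1.0439,  0.477 ,  0.0224,  1.5554, -0.0115,  1.1093, -0.0831]), 'qvel': array([-0.0007,  0.0011, -0.0001, -0.0023,  0.0008,  0.0011,  0.0006]), 'tau': array([  0.0004, -59.6174,   1.6067, -28.1497,   0.0125,   0.0016,
         0.    ]), 'tcp_pos': array([ 0.2745, -0.6167,  0.2453]), 'orientation': array([3.0729, 0.6531, 0.    ]), 'contact_force': array([-0.0512,  0.0512, -0.3142]), 'moment': array([0.0311, 0.0073, 0.0495]), 'grip_width': 0.08507486685269489} 0.014
```

View pics/scene0.png

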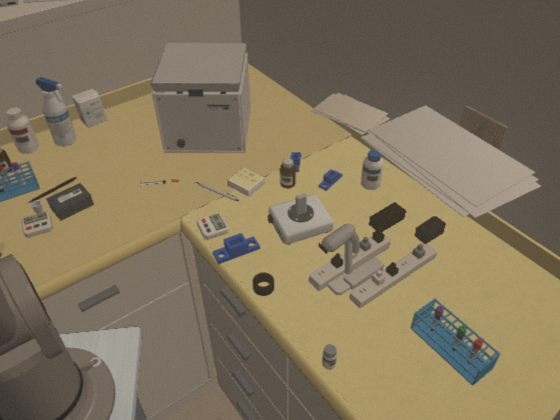

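View pics/top0.png

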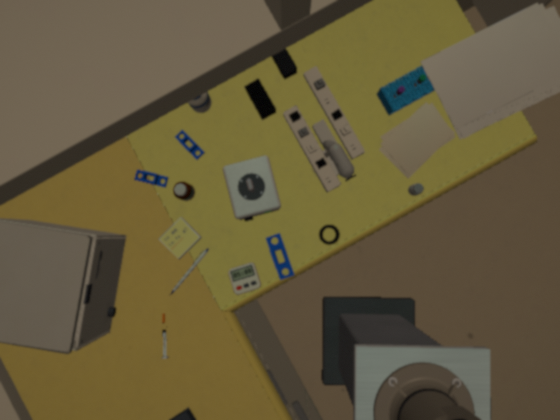

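The scene shows the drive unit (scene 300,215; top 252,187), the only black ring (263,283; 329,234), the big blue carrier by the timer (236,248; 279,256), and two smaller blue carriers (top 190,144 and 152,178), which are the look-alikes. The timer is at top 245,278, the vial at 415,188 and the brown bottle at 183,190. Next I'll fit poses from the outlines in both views and check the choice in a close crop.

```bash
cat >> h.py <<'E'
from scipy.optimize import minimize
def box(a,b,z0,z1): return np.array([[x,y,z] for x in(-a/2,a/2) for y in(-b/2,b/2) for z in(z0,z1)])
def cyl(d,z0,z1): return np.array([[d/2*np.cos(t),d/2*np.sin(t),z] for t in np.arange(0,6.28,.2) for z in(z0,z1)])
SP=[cyl(.048,0,.026)]; CA=[box(.036,.106,0,.010),box(.036,.046,0,.036)]
_s=np.array([[s*.008+.006*np.cos(t),.006*np.sin(t),z] for s in(-1,1) for t in np.arange(0,6.28,.4) for z in(.044,.092)])
DR=[box(.130,.112,0,.040),cyl(.064,.04,.044),np.vstack([_s,np.array([[.008,0,.098],[-.008,0,.098]])])]
def render(f,parts,p,k=4):
    m=np.zeros((420*k,560*k),np.uint8); c,s=np.cos(p[3]),np.sin(p[3])
    for P in parts:
        W=P@np.array([[c,s,0],[-s,c,0],[0,0,1]])+p[:3]
        C=W@np.array(f["R"]).T+f["t"]
        uv=np.c_[f["fx"]*C[:,0]/C[:,2]+f["cx"]+.5,f["fy"]*C[:,1]/C[:,2]+f["cy"]+.5]*k
        cv2.fillConvexPoly(m,cv2.convexHull((uv*16).astype(np.int32)),1,shift=4)
    return m>0
def fit(parts,views,p0,k=4,fixz=False):
    M=[(f,cv2.resize(m.astype(np.float32),None,fx=k,fy=k)>.5) for f,m in views]
    def cost(p):
        p=np.array(p); 
        if fixz: p=np.array([p[0],p[1],0,p[3]])
        t=0
        for f,m in M:
            q=render(f,parts,p,k); t+=1-(q&m).sum()/max(1,(q|m).sum())
        return t
    S=np.vstack([p0]+[np.array(p0)+d for d in np.diag([.01,.01,.008,.25])])
    b=minimize(cost,p0,method="Nelder-Mead",options=dict(initial_simplex=S,maxiter=150,xatol=2e-4,fatol=1e-4))
    return b.x,b.fun
def mask(q,c,f,near):
    L=[d for d in outline_of(q,c)]
    u=np.array(proj(f,near)); best=min(L,key=lambda d:np.linalg.norm(np.argwhere(d["region"]).mean(0)[::-1]-u))
    ys,xs=np.nonzero(best["region"]); return best["region"].astype(np.uint8),(round(best["score"],2),len(xs),np.round([xs.mean()-u[0],ys.mean()-u[1]],1))
E
cat > m.py <<'E'
from h import *
np.set_printoptions(precision=4,suppress=True)
fs={c:imaging.grab_frame(c) for c in("scene","top")}
for q,P,n,y0 in(("mixer_drive",DR,(.516,.405,.03),(.3,)),("spacer",SP,(.412,.224,.013),(0,)),("carrier",CA,(.36,.345,.01),(.2,.7,-.4))):
    V=[]
    for c in fs:
        m,i=mask(q,c,fs[c],n); print(q,c,i); V.append((fs[c],m))
    for y in y0:
        for nm,v in(("both",V),("scene",V[:1]),("top",V[1:])):
            x,c=fit(P,v,[n[0],n[1],0,y],fixz=nm!="both"); print(q,nm,x,round(c,3))
a=cv2.resize(fs["top"]["pixels"][135:295,140:360],None,fx=2.5,fy=2.5,interpolation=2)
b=cv2.resize(fs["scene"]["pixels"][150:300,190:350],None,fx=1.56,fy=1.56,interpolation=2)
im=np.zeros((400+b.shape[0]-50*0 if 0 else 400,800,3),np.uint8); im[:400,:550]=a; im[:b.shape[0],550:550+b.shape[1]]=b
save("pics/crop1.png",im)
E
python3 m.py
```

```text
mixer_drive scene (0.81, 2237, array([1.2, 1.1]))
mixer_drive top (0.83, 2702, array([-2.4, -1.7]))
mixer_drive both [0.5208 0.4108 0.0009 0.2906] 0.158
mixer_drive scene [0.5179 0.4157 0.0015 0.2732] 0.107
mixer_drive top [0.5213 0.4106 0.0044 0.2816] 0.039
spacer scene (0.7, 337, array([0.2, 0.2]))
spacer top (0.63, 193, array([-0.7, -0.6]))
spacer both [ 0.4136  0.2269 -0.0085  0.1507] 0.731
spacer scene [0.4123 0.2283 0.0046 0.2418] 0.275
spacer top [0.4138 0.2273 0.0005 0.1663] 0.452
carrier scene (0.64, 848, array([-0.6,  1. ]))
carrier top (0.57, 339, array([-94.7, -65.3]))
carrier both [0.3596 0.3329 0.0085 1.9375] 1.048
carrier scene [0.3594 0.3406 0.0158 1.9394] 0.05
carrier top [0.36  0.345 0.    0.2  ] 1.0
carrier both [0.3593 0.3353 0.0058 1.9348] 1.048
carrier scene [ 0.3594  0.3407 -0.0003  1.9369] 0.05
carrier top [0.36  0.345 0.    0.7  ] 1.0
carrier both [ 0.3596  0.3257  0.0163 -1.1982] 1.048
carrier scene [ 0.3594  0.3408  0.0237 -1.2029] 0.05
carrier top [ 0.36   0.345  0.    -0.4  ] 1.0
```

View pics/crop1.png

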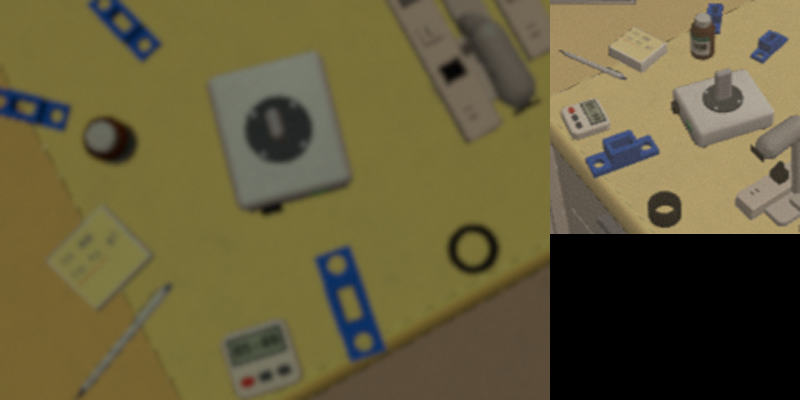

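Crop check: the big carrier with the slot and hub is at top crop (350,300), clearly longer than the two small ones at the upper left. The ring is at (472,248) and the spindle at (275,125), with its long side along the direction of the knob. I'll redo the fits with the ring's hole filled and the carrier segmented by colour.

```bash
cat > m2.py <<'E'
from h import *
np.set_printoptions(precision=4,suppress=True)
fs={c:imaging.grab_frame(c) for c in("scene","top")}
def comp(m,u):
    n,l,s,c=cv2.connectedComponentsWithStats(m.astype(np.uint8)); k=1+np.argmin([np.hypot(*(c[i]-u))+(1e3 if s[i][4]<60 else 0) for i in range(1,n)])
    o=(l==k).astype(np.uint8); h,_=cv2.findContours(o,0,2); cv2.drawContours(o,h,-1,1,-1); return o
VC=[];VS=[];VD=[]
for c,f in fs.items():
    hsv=cv2.cvtColor(cv2.GaussianBlur(f["pixels"],(3,3),0),cv2.COLOR_RGB2HSV)
    m=comp((hsv[...,0]>95)&(hsv[...,0]<135)&(hsv[...,1]>90)&(hsv[...,2]>30),proj(f,(.36,.345,.01))); VC.append((f,m))
    s=comp(hsv[...,2]<75,proj(f,(.413,.227,.013))); VS.append((f,s))
    VD.append((f,mask("mixer_drive",c,f,(.518,.41,.03))[0]))
    print(c,m.sum(),s.sum())
for n,P,V,p0 in(("carrier",CA,VC,[.36,.345,0,-1.25]),("spacer",SP,VS,[.413,.227,0,0])):
    for nm,v in(("both",V),("scene",V[:1]),("top",V[1:])): print(n,nm,*fit(P,v,p0,fixz=nm!="both"))
print("drive rect top",cv2.minAreaRect(np.argwhere(VD[1][1])[:,::-1].astype(np.int32)))
b=[]
for f in(fs["scene"],fs["top"]):
    u,v=np.round(proj(f,(.52,.411,.08))).astype(int)
    t=cv2.resize(f["pixels"][v-28:v+28,u-28:u+28],(390,390),interpolation=2); b.append(cv2.convertScaleAbs(t,alpha=1.5)); print("crop org",u-28,v-28,"scale",390/56)
    print([np.round(proj(f,(.5208+.014*k,.4108+.004*k,z)),1) for k in(0,) for z in(.044,.098)])
save("pics/crop2.png",np.hstack(b))
E
python3 m2.py
```

```text
scene 607 351
top 539 313
carrier both [ 0.3598  0.3437 -0.0032 -1.2098] 0.486123136478642
carrier scene [ 0.3595  0.3435  0.0038 -1.1713] 0.2541487400122926
carrier top [ 0.3593  0.3422  0.0079 -1.2069] 0.23391397084962673
spacer both [ 0.413   0.2258 -0.0066 -0.2189] 0.33016574252906905
spacer scene [ 0.4143  0.2277 -0.0027  0.2961] 0.2460029557973935
spacer top [ 0.413   0.2261  0.0069 -0.1282] 0.09707686755683864
drive rect top ((251.5270538330078, 188.4214630126953), (59.30913162231445, 47.70066452026367), 75.3236083984375)
crop org 272 172 scale 6.964285714285714
[array([299.9, 211.1]), array([300.3, 194.4])]
crop org 222 157 scale 6.964285714285714
[array([250.7, 186.5]), array([249. , 184.2])]
```

View pics/crop2.png

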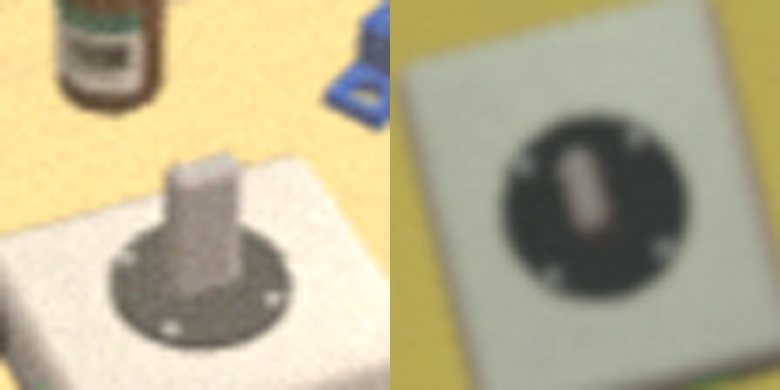

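The spindle shows clearly in both views: the flange centre is near top (251.3,186.0) and scene (300.4,212.5), the tip near (249.3,183.6) and (300.6,195.0). I'll triangulate those and plan the first move.

```bash
cat > plan.py <<'E'
import sys
from h import *
from scipy.spatial.transform import Rotation as Ro
def go(x,y,z,th,o=None):
    o=o or r.get_obs(); R=Ro.from_rotvec(o["orientation"])
    T=Ro.from_matrix(np.array([[np.cos(th),np.sin(th),0],[np.sin(th),-np.cos(th),0],[0,0,-1]]))
    return np.round(R.inv().apply(np.array([x,y,z])-o["tcp_pos"])/.5,4), np.round((R.inv()*T).as_rotvec()/1.5,4)
def st():
    o=r.get_obs(); R=Ro.from_rotvec(o["orientation"]).as_matrix()
    print("t",o["clock"],"tcp",np.round(o["tcp_pos"],4),"th",round(np.arctan2(R[1,0],R[0,0]),4),"tilt",np.round(R[:2,2],4),"F",np.round(o["contact_force"],1),"w",round(o["grip_width"],4),"q",np.round(o["joints"],2))
if __name__=="__main__":
    st()
    for a in sys.argv[1:]:
        v=[float(t) for t in a.split(",")]; s,t=go(*v); print(a,"offset",s.tolist(),"turn",t.tolist())
E
python3 - <<'E'
from h import *
fs={c:imaging.grab_frame(c) for c in("scene","top")}
ob=[("top",(251.3,186.0),.044),("top",(249.3,183.6),.098),("scene",(300.4,212.5),.044),("scene",(300.6,195.0),.098)]
for c,uv,z in ob: print(c,z,np.round(onplane(fs[c],uv,z),4))
for k in(0,1):
  A=[];b=[]
  for c,uv,_ in(ob[k],ob[k+2]):
    f=fs[c];P=np.diag([f["fx"],f["fy"],1.]);P[0,2]=f["cx"];P[1,2]=f["cy"];P=P@np.c_[f["R"],f["t"]]
    for i in(0,1): w=uv[i]*P[2]-P[i];A.append(w[:3]);b.append(-w[3])
  print("tri",np.linalg.lstsq(np.array(A),np.array(b),rcond=None)[0])
E
python3 plan.py 0.47,-0.28,0.25,0.38 0.413,0.2265,0.15,0.37
```

```text
top 0.044 [0.5219 0.4095 0.044 ]
top 0.098 [0.5221 0.4102 0.098 ]
scene 0.044 [0.5212 0.4058 0.044 ]
scene 0.098 [0.5213 0.4088 0.098 ]
tri [0.52204274 0.40979563 0.04014417]
tri [0.52188085 0.41030537 0.09661098]
t 1.4 tcp [ 0.2745 -0.6167  0.2453] th 0.4187 tilt [-0.  0.] F [ 0.4  0.2 -0.2] w 0.0858 q [ 1.04  0.48  0.02  1.56 -0.01  1.11 -0.08]
0.47,-0.28,0.25,0.38 offset [0.6311, -0.4562, -0.0094] turn [-0.0, 0.0, 0.0258]
0.413,0.2265,0.15,0.37 offset [0.9388, -1.428, 0.1906] turn [-0.0, 0.0, 0.0325]
```

Call:
{"op": "carry_out", "data": {
  "offset": [
    [0.63,-0.456,-0.01],
    [0.63,-0.456,-0.01],
    [0.63,-0.456,-0.01],
    [0.63,-0.456,-0.01],
    [0.63,-0.456,-0.01],
    [0.63,-0.456,-0.01],
    [0.63,-0.456,-0.01],
    [0.63,-0.456,-0.01]
  ],
  "turn": [
    [0,0,0.026],
    [0,0,0.026],
    [0,0,0.026],
    [0,0,0.026],
    [0,0,0.026],
    [0,0,0.026],
    [0,0,0.026],
    [0,0,0.026]
  ],
  "hand": 0
}}

```text
clock: 2.2
tcp_pos: [0.4711, -0.2771, 0.2507]
orientation: [-3.084, -0.597, -0.002]
contact_force: [0.7, -0.4, -0.7]
grip_width: 0.0852
```

```bash
python3 plan.py 0.45,0.0,0.25,0.38 0.413,0.2265,0.15,0.37
```

```text
t 2.2 tcp [ 0.4711 -0.2771  0.2507] th 0.3822 tilt [0.0011 0.0003] F [ 0.7 -0.4 -0.7] w 0.0852 q [ 0.53  0.27 -0.13  1.85  0.04  1.02 -0.81]
0.45,0.0,0.25,0.38 offset [0.1675, -0.53, 0.0016] turn [0.0001, -0.0008, 0.0015]
0.413,0.2265,0.15,0.37 offset [0.2676, -0.978, 0.2016] turn [0.0001, -0.0008, 0.0081]
```

Call:
{"op": "carry_out", "data": {
  "offset": [
    [0.17,-0.53,0],
    [0.17,-0.53,0],
    [0.17,-0.53,0],
    [0.17,-0.53,0],
    [0.17,-0.53,0],
    [0.268,-0.978,0.15],
    [0.268,-0.978,0.15],
    [0.268,-0.978,0.15]
  ],
  "turn": [
    [0,0,0.008],
    [0,0,0.008],
    [0,0,0.008],
    [0,0,0.008],
    [0,0,0.008],
    [0,0,0.008],
    [0,0,0.008],
    [0,0,0.008]
  ]
}}

```text
clock: 3.0
tcp_pos: [0.4298, 0.1132, 0.2084]
orientation: [3.089, 0.574, 0.003]
contact_force: [0.7, -0.3, 0.5]
grip_width: 0.0855
```

```bash
python3 plan.py 0.413,0.2265,0.1,0.37  0.413,0.2265,0.019,0.37
```

```text
t 3.0 tcp [0.4298 0.1132 0.2084] th 0.3674 tilt [0.0016 0.0002] F [ 0.7 -0.3  0.5] w 0.0855 q [ 0.    0.17 -0.44  2.1   0.09  0.89 -1.69]
0.413,0.2265,0.1,0.37 offset [0.0497, -0.2237, 0.2168] turn [0.0003, -0.0011, -0.0017]
0.413,0.2265,0.019,0.37 offset [0.0494, -0.2238, 0.3788] turn [0.0003, -0.0011, -0.0017]
```

Call:
{"op": "carry_out", "data": {
  "offset": [
    [0.05,-0.224,0.217],
    [0.05,-0.224,0.217],
    [0.05,-0.224,0.217],
    [0.05,-0.224,0.217],
    [0.05,-0.224,0.217]
  ],
  "turn": [
    [0,-0.001,-0.002],
    [0,-0.001,-0.002],
    [0,-0.001,-0.002],
    [0,-0.001,-0.002],
    [0,-0.001,-0.002]
  ]
}}

```text
clock: 3.5
tcp_pos: [0.4122, 0.2258, 0.099]
orientation: [3.086, 0.584, -0.006]
contact_force: [-0.4, 0.5, -0.0]
grip_width: 0.0855
```

```bash
python3 plan.py 0.413,0.2265,0.019,0.37
python3 - <<'E'
from h import *
b=[]
for c in("scene","top"):
    f=imaging.grab_frame(c);u,v=np.round(proj(f,(.413,.2265,.05))).astype(int); b.append(cv2.convertScaleAbs(cv2.resize(f["pixels"][v-40:v+40,u-40:u+40],(400,400),interpolation=2),alpha=1.5))
    print(c,[np.round((np.array(proj(f,(.413,.2265,z)))-[u-40,v-40]+.5)*5) for z in(0,.026)])
save("pics/crop3.png",np.hstack(b))
E
```

```text
t 3.5 tcp [0.4122 0.2258 0.099 ] th 0.3737 tilt [-0.0037 -0.0012] F [-0.4  0.5 -0. ] w 0.0855 q [-0.26  0.39 -0.45  2.13  0.27  0.67 -2.08]
0.413,0.2265,0.019,0.37 offset [0.0026, -0.0008, 0.1599] turn [-0.0001, 0.0026, 0.0025]
scene [array([207., 276.]), array([205., 238.])]
top [array([193., 203.]), array([197., 203.])]
```

View pics/crop3.png

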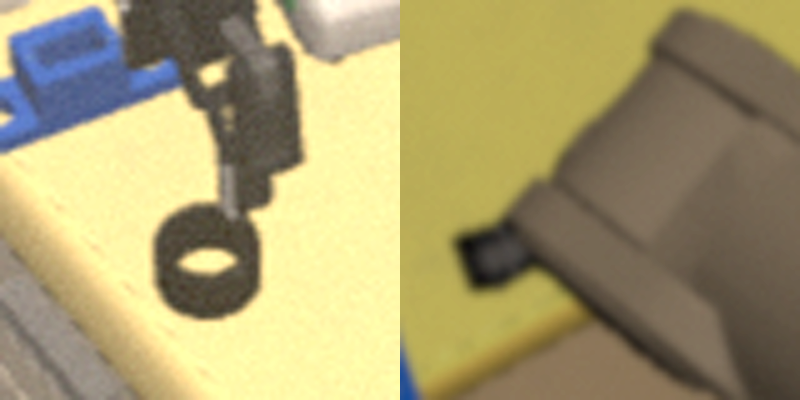

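The ring sits where measured (crop 207,258), and the fingers straddle it from above. Going down.

Call:
{"op": "carry_out", "data": {
  "offset": [
    [0.002,-0.001,0.08],
    [0.002,-0.001,0.14],
    [0.002,-0.001,0.158],
    [0.002,-0.001,0.158],
    [0.002,-0.001,0.158]
  ],
  "turn": [
    [0,0.003,0.002],
    [0,0.003,0.002],
    [0,0.003,0.002],
    [0,0.003,0.002],
    [0,0.003,0.002]
  ]
}}

```text
clock: 4.1
tcp_pos: [0.4151, 0.2256, 0.0223]
orientation: [-3.088, -0.572, -0.008]
contact_force: [-0.3, 0.6, -0.1]
grip_width: 0.0856
```

Call:
{"op": "carry_out", "data": {
  "offset": [
    [0,0,0],
    [0,0,0],
    [0,0,0],
    [0,0,0],
    [0,0,0],
    [0,0,0],
    [0,0,0],
    [0,0,0]
  ],
  "turn": [
    [0,0,0],
    [0,0,0],
    [0,0,0],
    [0,0,0],
    [0,0,0],
    [0,0,0],
    [0,0,0],
    [0,0,0]
  ],
  "hand": 1,
  "force": 30
}}

```text
clock: 4.9
tcp_pos: [0.4144, 0.2259, 0.0218]
orientation: [-3.088, -0.574, -0.007]
contact_force: [-1.4, -1.9, 10.0]
grip_width: 0.0433
```

```bash
python3 plan.py 0.413,0.2265,0.2,0.30  0.522,0.41,0.2,0.285
```

```text
t 4.9 tcp [0.4144 0.2259 0.0218] th 0.3673 tilt [0.0041 0.0013] F [-1.4 -1.9 10. ] w 0.0433 q [-0.33  0.53 -0.36  2.17  0.39  0.5  -2.2 ]
0.413,0.2265,0.2,0.30 offset [-0.0006, -0.002, -0.3563] turn [0.0001, -0.0029, 0.0449]
0.522,0.41,0.2,0.285 offset [0.3346, -0.2663, -0.355] turn [0.0001, -0.0029, 0.0549]
```

Run:
```python
from h import *
f=imaging.grab_frame("scene");u,v=np.round(proj(f,(.413,.2265,.03))).astype(int); im=cv2.convertScaleAbs(cv2.resize(f["pixels"][v-35:v+35,u-45:u+45],(720,560),interpolation=2),alpha=1.6)
for dx,dy in((0,0),): 
  for z in(0,.026):
    p=(np.array(proj(f,(.4144,.2259,z)))-[u-45,v-35]+.5)*8; print(z,p)
save("pics/crop4.png",im)
```

```text
0 [376.9574498  354.65559197]
0.026 [373.76496688 294.79485077]
```

View pics/crop4.png

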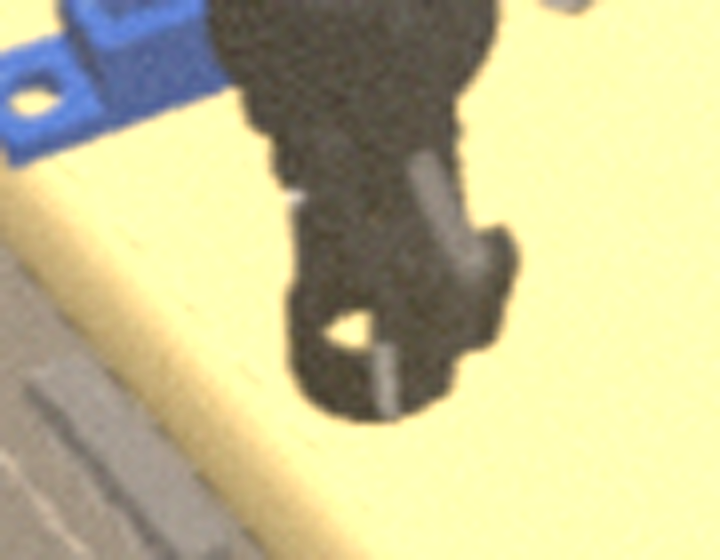

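The ring is between the pads, flat and centred at about (372,355) in the crop, with the near pad at (390,380). The reported width of 43 mm is below 48 mm, so I'll lift and check again.

Call:
{"op": "carry_out", "data": {
  "offset": [
    [0,0,-0.02],
    [0,0,-0.04],
    [0,0,-0.1],
    [0,0,-0.2],
    [0,0,-0.3],
    [0,-0.002,-0.356],
    [0,-0.002,-0.356]
  ],
  "turn": [
    [0,0,0],
    [0,0,0],
    [0,0,0],
    [0,-0.003,0.02],
    [0,-0.003,0.04],
    [0,-0.003,0.045],
    [0,-0.003,0.045]
  ]
}}

```text
clock: 5.65
tcp_pos: [0.415, 0.2281, 0.2038]
orientation: [-3.104, -0.469, -0.011]
contact_force: [0.4, -0.4, -0.7]
grip_width: 0.0434
```

```bash
python3 plan.py 0.522,0.41,0.2,0.285
python3 - <<'E'
from h import *
o=r.get_obs(); P=o["tcp_pos"]
b=[]
f=imaging.grab_frame("scene");u,v=np.round(proj(f,P)).astype(int); b=cv2.convertScaleAbs(cv2.resize(f["pixels"][v-35:v+35,u-45:u+45],(720,560),interpolation=2),alpha=1.8,beta=15)
for z in(-.014,-.0218,.0042): print(z,(np.array(proj(f,P+[0,0,z]))-[u-45,v-35]+.5)*8)
save("pics/crop5.png",b)
E
```

```text
t 5.65 tcp [0.415  0.2281 0.2038] th 0.3002 tilt [0.0066 0.0037] F [ 0.4 -0.4 -0.7] w 0.0434 q [-0.19  0.23 -0.5   2.04  0.14  0.89 -2.04]
0.522,0.41,0.2,0.285 offset [0.3119, -0.2842, 0.0103] turn [-0.0011, -0.0049, 0.0101]
-0.014 [368.90465011 327.6457659 ]
-0.0218 [370.0829855  349.94585968]
0.0042 [366.10726152 274.70495755]
```

View pics/crop5.png

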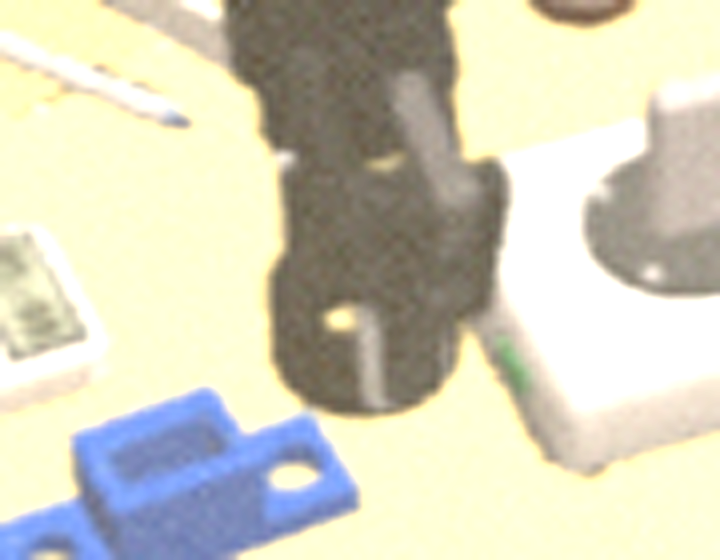

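Call:
{"op": "carry_out", "data": {
  "offset": [
    [0.314,-0.282,0.01],
    [0.314,-0.282,0.01],
    [0.314,-0.282,0.01],
    [0.314,-0.282,0.01],
    [0.314,-0.282,0.01],
    [0.314,-0.282,0.08],
    [0.314,-0.282,0.08],
    [0.314,-0.282,0.08]
  ],
  "turn": [
    [-0.001,-0.005,0.01],
    [-0.001,-0.005,0.01],
    [-0.001,-0.005,0.01],
    [-0.001,-0.005,0.01],
    [-0.001,-0.005,0.01],
    [-0.001,-0.005,0.01],
    [-0.001,-0.005,0.01],
    [-0.001,-0.005,0.01]
  ]
}}

```text
clock: 6.5
tcp_pos: [0.5201, 0.4059, 0.1571]
orientation: [3.104, 0.446, -0.019]
contact_force: [0.2, 0.4, 0.2]
grip_width: 0.0436
```

```bash
python3 plan.py 0.5233,0.4092,0.13,0.285 0.5233,0.4092,0.066,0.285
python3 - <<'E'
from h import *
o=r.get_obs(); P=o["tcp_pos"]
f=imaging.grab_frame("scene");u,v=np.round(proj(f,(.522,.41,.1))).astype(int); b=cv2.convertScaleAbs(cv2.resize(f["pixels"][v-35:v+35,u-45:u+45],(720,560),interpolation=2),alpha=1.8,beta=15)
for w in(P+[-.0014,.0005,-.0218],P+[-.0014,.0005,.0042],np.array([.5219,.4097,.098]),np.array([.5219,.4097,.044])): print((np.array(proj(f,w))-[u-45,v-35]+.5)*8)
save("pics/crop6.png",b)
E
```

```text
t 6.5 tcp [0.5201 0.4059 0.1571] th 0.2852 tilt [-0.0115 -0.0072] F [0.2 0.4 0.2] w 0.0436 q [-0.44  0.59 -0.45  1.64  0.29  1.   -2.27]
0.5233,0.4092,0.13,0.285 offset [0.0086, -0.0047, 0.054] turn [0.0025, 0.0087, 0.0001]
0.5233,0.4092,0.066,0.285 offset [0.0103, -0.0052, 0.182] turn [0.0025, 0.0087, 0.0001]
[354.961691   201.25069155]
[356.23237063 131.2938357 ]
[362.37424772 289.70786134]
[359.69163311 422.96224974]
```

View pics/crop6.png

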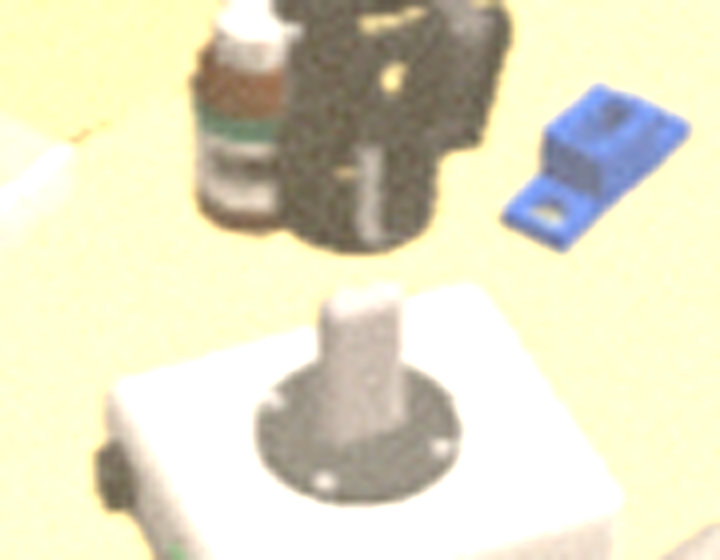

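The ring (bottom centre about crop 361,200) is nearly over the spindle (tip 361,297, flange 359,430). The x offset is a little smaller than computed, so I'll use TCP x≈0.522.

Call:
{"op": "carry_out", "data": {
  "offset": [
    [0.006,-0.0054,0.03],
    [0.006,-0.0054,0.05],
    [0.006,-0.0054,0.054],
    [0.006,-0.0054,0.054],
    [0.0065,-0.0055,0.07],
    [0.0065,-0.0055,0.085],
    [0.0065,-0.0055,0.1],
    [0.0065,-0.0055,0.1]
  ],
  "turn": [
    [0.0025,0.0087,0],
    [0.0025,0.0087,0],
    [0.0025,0.0087,0],
    [0.0025,0.0087,0],
    [0.0025,0.0087,0],
    [0.0025,0.0087,0],
    [0.0025,0.0087,0],
    [0.0025,0.0087,0]
  ]
}}

```text
clock: 7.35
tcp_pos: [0.5225, 0.4101, 0.1069]
orientation: [-3.108, -0.446, -0.002]
contact_force: [-0.3, -0.9, -1.0]
grip_width: 0.043
```

```bash
python3 plan.py 0.522,0.4092,0.0665,0.285
```

```text
t 7.35 tcp [0.5225 0.4101 0.1069] th 0.2853 tilt [0.0013 0.0015] F [-0.3 -0.9 -1. ] w 0.043 q [-0.46  0.64 -0.43  1.67  0.33  0.9  -2.3 ]
0.522,0.4092,0.0665,0.285 offset [-0.0015, 0.0016, 0.0808] turn [-0.0007, -0.0011, 0.0002]
```

Call:
{"op": "carry_out", "data": {
  "offset": [
    [0,0,0.02],
    [0,0,0.04],
    [0,0,0.055],
    [0,0,0.065],
    [0,0,0.074],
    [0,0,0.08],
    [0,0,0.08]
  ],
  "turn": [
    [0,0,0],
    [0,0,0],
    [0,0,0],
    [0,0,0],
    [0,0,0],
    [0,0,0],
    [0,0,0]
  ]
}}

```text
clock: 8.05
tcp_pos: [0.5232, 0.411, 0.0682]
orientation: [-3.107, -0.446, -0.005]
contact_force: [0.2, 0.1, -0.6]
grip_width: 0.0432
```

Call:
{"op": "carry_out", "data": {
  "offset": [
    [0,0,0],
    [0,0,0],
    [0,0,0],
    [0,0,0]
  ],
  "turn": [
    [0,0,0],
    [0,0,0],
    [0,0,0],
    [0,0,0]
  ],
  "hand": 0.25
}}

```text
clock: 8.45
tcp_pos: [0.5234, 0.4112, 0.0689]
orientation: [-3.107, -0.446, -0.007]
contact_force: [-1.0, -0.3, -0.2]
grip_width: 0.0641
```

Call:
{"op": "carry_out", "data": {
  "offset": [
    [0,0,-0.03],
    [0,0,-0.07],
    [0,0,-0.15],
    [0,0,-0.24],
    [0,0,-0.24]
  ],
  "turn": [
    [0,0,0],
    [0,0,0],
    [0,0,0],
    [0,0,0],
    [0,0,0]
  ]
}}

```text
clock: 8.95
tcp_pos: [0.5256, 0.414, 0.1972]
orientation: [-3.1, -0.445, -0.023]
contact_force: [0.3, -0.0, 0.3]
grip_width: 0.0639
```

```bash
python3 plan.py 0.3595,0.342,0.15,0.365  0.3595,0.342,0.025,0.365
```

```text
t 8.95 tcp [0.5256 0.414  0.1972] th 0.2851 tilt [0.0128 0.012 ] F [ 0.3 -0.   0.3] w 0.0639 q [-0.43  0.55 -0.46  1.61  0.27  1.04 -2.26]
0.3595,0.342,0.15,0.365 offset [-0.3606, 0.0455, 0.0884] turn [-0.0048, -0.0106, -0.0532]
0.3595,0.342,0.025,0.365 offset [-0.3646, 0.0474, 0.3384] turn [-0.0048, -0.0106, -0.0532]
```

Call:
{"op": "carry_out", "data": {
  "offset": [
    [-0.361,0.0455,0.02],
    [-0.361,0.0455,0.06],
    [-0.361,0.0455,0.09],
    [-0.361,0.0455,0.09],
    [-0.361,0.0455,0.09],
    [-0.361,0.0455,0.09]
  ],
  "turn": [
    [-0.005,-0.01,-0.053],
    [-0.005,-0.01,-0.053],
    [-0.005,-0.01,-0.053],
    [-0.005,-0.01,-0.053],
    [-0.005,-0.01,-0.053],
    [-0.005,-0.01,-0.053]
  ]
}}

```text
clock: 9.55
tcp_pos: [0.3561, 0.3382, 0.1435]
orientation: [3.082, 0.57, -0.014]
contact_force: [-0.1, 0.5, -0.2]
grip_width: 0.0642
```

```bash
python3 plan.py 0.3595,0.342,0.025,0.365
python3 - <<'E'
from h import *
b=[]
for c in("scene",):
  f=imaging.grab_frame(c);u,v=np.round(proj(f,(.44,.375,.06))).astype(int); b=cv2.convertScaleAbs(cv2.resize(f["pixels"][v-45:v+50,u-70:u+60],None,fx=6,fy=6,interpolation=2),alpha=1.8,beta=15)
  m,i=mask("spacer",c,f,(.522,.41,.057)); print(i,[ (np.array(proj(f,(.5219,.4097,z)))-[u-70,v-45]+.5)*6 for z in(.044,.07,.098)])
  print([(np.array(proj(f,(.3595,.342,z)))-[u-70,v-45]+.5)*6 for z in(0,.036)])
save("pics/crop7.png",b)
E
```

```text
t 9.55 tcp [0.3561 0.3382 0.1435] th 0.3657 tilt [-0.0075 -0.0084] F [-0.1  0.5 -0.2] w 0.0642 q [-0.44  0.37 -0.54  2.05  0.25  0.81 -2.33]
0.3595,0.342,0.025,0.365 offset [0.0115, -0.0059, 0.2369] turn [0.0035, 0.0066, 0.0005]
(0.66, 237, array([-0.1,  2.3])) [array([617.76872483, 221.2216873 ]), array([618.72263628, 173.83773351]), array([619.78068579, 121.28089601])]
[array([231.31959488, 455.32638789]), array([224.84945251, 392.42829392])]
```

View pics/crop7.png

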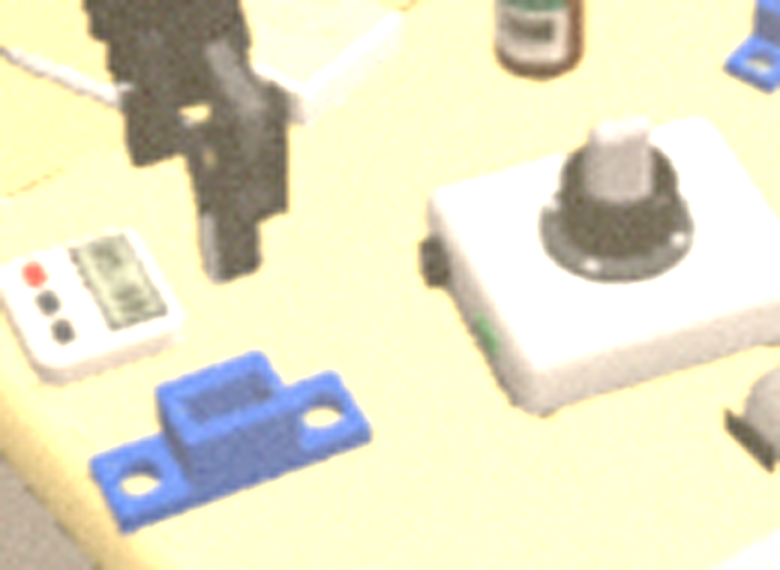

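The ring is seated on the flange with the spindle standing through it (crop 617,190). The carrier hub top is at (222,393), as predicted. The timer corner at (182,325) is near the far finger, so I'll check that clearance and narrow the opening.

Run:
```python
from h import *
f=imaging.grab_frame("scene");u,v=np.round(proj(f,(.44,.375,.06))).astype(int)
for p in((182,322),(140,232),(50,382)):
  w=onplane(f,(u-70+(p[0]+.5)/6-.5,v-45+(p[1]+.5)/6-.5),.019); d=w[:2]-[.3595,.342]; j=np.array([.357,-.934]); a=np.array([.934,.357]); print(np.round(w,3),"jaw dir",round(d@j,3),"along tool x",round(d@a,3))
```

```text
[0.344 0.399 0.019] jaw dir -0.059 along tool x 0.006
[0.329 0.454 0.019] jaw dir -0.115 along tool x 0.011
[0.291 0.372 0.019] jaw dir -0.053 along tool x -0.053
```

Call:
{"op": "carry_out", "data": {
  "offset": [
    [0.0115,-0.006,0.04],
    [0.0115,-0.006,0.08],
    [0.0115,-0.006,0.1],
    [0.0115,-0.006,0.1]
  ],
  "turn": [
    [0.0035,0.0066,0],
    [0.0035,0.0066,0],
    [0.0035,0.0066,0],
    [0.0035,0.0066,0]
  ],
  "hand": 0.46
}}

```text
clock: 10.1
tcp_pos: [0.3601, 0.3423, 0.0917]
orientation: [3.089, 0.569, -0.005]
contact_force: [0.4, 0.3, -0.5]
grip_width: 0.0463
```

```bash
python3 plan.py 0.3595,0.342,0.024,0.365
```

```text
t 10.1 tcp [0.3601 0.3423 0.0917] th 0.3643 tilt [-0.0028 -0.0015] F [ 0.4  0.3 -0.5] w 0.0463 q [-0.48  0.45 -0.5   2.07  0.33  0.7  -2.39]
0.3595,0.342,0.024,0.365 offset [-0.0009, 0.0001, 0.1355] turn [0.0003, 0.0021, -0.0005]
```

Call:
{"op": "carry_out", "data": {
  "offset": [
    [0,0,0.05],
    [0,0,0.08],
    [-0.001,0,0.11],
    [-0.001,0,0.13],
    [-0.001,0,0.135],
    [-0.001,0,0.135]
  ],
  "turn": [
    [0,0.002,0],
    [0,0.002,0],
    [0,0.002,0],
    [0,0.002,0],
    [0,0.002,0],
    [0,0.002,0]
  ]
}}

```text
clock: 10.7
tcp_pos: [0.3598, 0.3427, 0.0255]
orientation: [-3.089, -0.57, -0.003]
contact_force: [-0.7, -0.2, -0.1]
grip_width: 0.0464
```

Call:
{"op": "carry_out", "data": {
  "offset": [
    [0,0,0],
    [0,0,0],
    [0,0,0],
    [0,0,0],
    [0,0,0],
    [0,0,0]
  ],
  "turn": [
    [0,0,0],
    [0,0,0],
    [0,0,0],
    [0,0,0],
    [0,0,0],
    [0,0,0]
  ],
  "hand": 1,
  "force": 40
}}

```text
clock: 11.3
tcp_pos: [0.3601, 0.3429, 0.0261]
orientation: [-3.088, -0.569, -0.005]
contact_force: [-0.3, -0.6, 6.5]
grip_width: 0.0355
```

```bash
python3 plan.py 0.3595,0.342,0.2,0.285 0.5219,0.4097,0.2,0.285
```

```text
t 11.3 tcp [0.3601 0.3429 0.0261] th 0.3646 tilt [0.0029 0.0019] F [-0.3 -0.6  6.5] w 0.0355 q [-0.54  0.56 -0.42  2.11  0.43  0.56 -2.48]
0.3595,0.342,0.2,0.285 offset [-0.0006, 0.0011, -0.3479] turn [-0.0006, -0.0022, 0.0531]
0.5219,0.4097,0.2,0.285 offset [0.3512, -0.0096, -0.3467] turn [-0.0006, -0.0022, 0.0531]
```

Call:
{"op": "carry_out", "data": {
  "offset": [
    [0,0,-0.03],
    [0,0,-0.1],
    [0,0,-0.2],
    [0,0,-0.28],
    [0.06,0,-0.347],
    [0.14,-0.003,-0.347],
    [0.22,-0.006,-0.347],
    [0.3,-0.009,-0.347]
  ],
  "turn": [
    [0,0,0],
    [0,0,0],
    [0,-0.002,0],
    [0,-0.002,0.02],
    [0,-0.002,0.04],
    [0,-0.002,0.053],
    [0,-0.002,0.053],
    [0,-0.002,0.053]
  ]
}}

```text
clock: 12.1
tcp_pos: [0.4993, 0.4, 0.1995]
orientation: [3.11, 0.446, -0.001]
contact_force: [0.3, 0.4, -0.4]
grip_width: 0.0353
```

```bash
python3 plan.py 0.5219,0.4097,0.155,0.285
```

```text
t 12.1 tcp [0.4993 0.4    0.1995] th 0.285 tilt [-0.0004 -0.0002] F [ 0.3  0.4 -0.4] w 0.0353 q [-0.42  0.51 -0.49  1.66  0.27  1.04 -2.28]
0.5219,0.4097,0.155,0.285 offset [0.0489, -0.0059, 0.089] turn [0.0001, 0.0003, -0.0]
```

Call:
{"op": "carry_out", "data": {
  "offset": [
    [0.049,-0.006,0.06],
    [0.049,-0.006,0.085],
    [0.049,-0.006,0.089],
    [0.049,-0.006,0.089],
    [0.049,-0.006,0.089],
    [0.049,-0.006,0.089]
  ],
  "turn": [
    [0,0,0],
    [0,0,0],
    [0,0,0],
    [0,0,0],
    [0,0,0],
    [0,0,0]
  ]
}}

```text
clock: 12.7
tcp_pos: [0.5202, 0.4102, 0.1559]
orientation: [-3.109, -0.447, -0.001]
contact_force: [-0.1, 0.5, -0.4]
grip_width: 0.0353
```

```bash
python3 plan.py 0.5219,0.4097,0.12,0.285
python3 - <<'E'
from h import *
from plan import go
o=r.get_obs(); P=o["tcp_pos"]
f=imaging.grab_frame("scene");u,v=np.round(proj(f,(.522,.41,.105))).astype(int)
pk=lambda w:(np.array(proj(f,w))-[u-45,v-35]+.5)*8
b=cv2.convertScaleAbs(cv2.resize(f["pixels"][v-35:v+35,u-45:u+45],(720,560),interpolation=2),alpha=1.8,beta=15)
th=-1.286; c,s=np.cos(th),np.sin(th); R=np.array([[c,-s,0],[s,c,0],[0,0,1]]); B=P-[0,0,.0261]
for n,w in dict(lf=(.018,-.053,0),rf=(.018,.053,0),rft=(.018,.053,.01),lft=(.018,-.053,.01),hlf=(.018,-.023,.010),hrf=(.018,.023,.010)).items(): print(n,np.round(pk(B+R@np.array(w))))
print("tip",pk((.5219,.4097,.098)),"base",pk((.5219,.4097,.07)))
save("pics/crop8.png",b)
E
```

```text
t 12.7 tcp [0.5202 0.4102 0.1559] th 0.2859 tilt [0.0003 0.0011] F [-0.1  0.5 -0.4] w 0.0353 q [-0.43  0.59 -0.47  1.64  0.3   0.98 -2.29]
0.5219,0.4097,0.12,0.285 offset [0.0029, 0.0019, 0.0719] turn [-0.0006, -0.0004, 0.0006]
lf [213. 310.]
rf [551. 212.]
rft [552. 186.]
lft [213. 283.]
hlf [311. 255.]
hrf [458. 213.]
tip [362.37424772 305.70786134] base [360.96351504 375.78364468]
```

View pics/crop8.png

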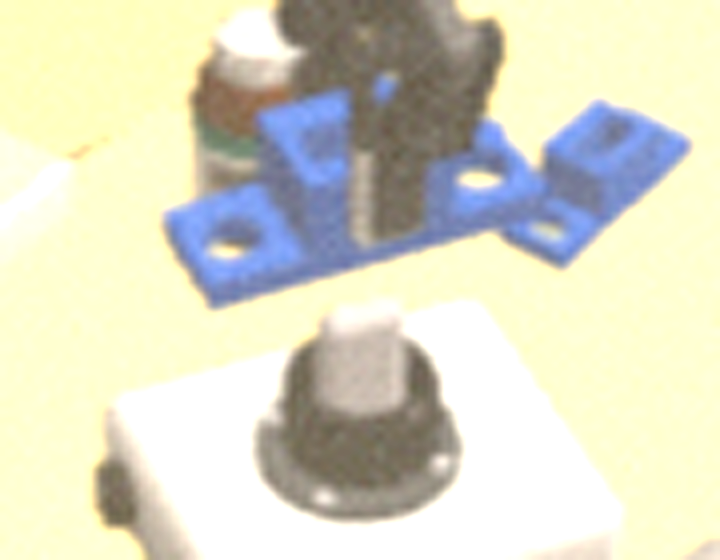

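The carrier is level, hub up and well aligned: its front-left corner is at (213,307) against (213,310) predicted, and the spindle tip is at (361,310). I'll lower it in stages, watching the force.

Call:
{"op": "carry_out", "data": {
  "offset": [
    [0.0037,0.0015,0.02],
    [0.0037,0.0015,0.04],
    [0.0037,0.0015,0.05],
    [0.0037,0.0015,0.054],
    [0.0037,0.0015,0.054],
    [0.0037,0.0015,0.054]
  ],
  "turn": [
    [0,0,0],
    [0,0,0],
    [0,0,0],
    [0,0,0],
    [0,0,0],
    [0,0,0]
  ]
}}

```text
clock: 13.35
tcp_pos: [0.5224, 0.4097, 0.1276]
orientation: [-3.109, -0.447, 0.002]
contact_force: [0.3, 0.8, -0.9]
grip_width: 0.0351
```

```bash
python3 plan.py 0.5222,0.4099,0.12,0.285
```

```text
t 13.35 tcp [0.5224 0.4097 0.1276] th 0.2854 tilt [-0.0011  0.0002] F [ 0.3  0.8 -0.9] w 0.0351 q [-0.44  0.62 -0.45  1.66  0.32  0.94 -2.3 ]
0.5222,0.4099,0.12,0.285 offset [-0.0003, -0.0004, 0.0152] turn [-0.0003, 0.0007, 0.0002]
```

Well aligned. Underside ≈ 0.1015, just above the tip. Continue slowly.

Call:
{"op": "carry_out", "data": {
  "offset": [
    [0,0,0.006],
    [0,0,0.012],
    [0,0,0.018],
    [0,0,0.024],
    [0,0,0.03],
    [0,0,0.03]
  ],
  "turn": [
    [0,0,0],
    [0,0,0],
    [0,0,0],
    [0,0,0],
    [0,0,0],
    [0,0,0]
  ]
}}

```text
clock: 13.95
tcp_pos: [0.5221, 0.4093, 0.1118]
orientation: [3.109, 0.447, -0.003]
contact_force: [0.4, -1.0, -0.6]
grip_width: 0.0352
```

Call:
{"op": "carry_out", "data": {
  "offset": [
    [0,0,0.008],
    [0,0,0.016],
    [0,0,0.022],
    [0,0,0.027],
    [0,0,0.03],
    [0,0,0.03]
  ],
  "turn": [
    [0,0,0],
    [0,0,0],
    [0,0,0],
    [0,0,0],
    [0,0,0],
    [0,0,0]
  ]
}}

```text
clock: 14.55
tcp_pos: [0.5223, 0.4094, 0.0972]
orientation: [3.11, 0.446, -0.002]
contact_force: [-0.9, -0.0, -1.3]
grip_width: 0.0351
```

Release and retreat straight up.

Call:
{"op": "carry_out", "data": {
  "offset": [
    [0,0,0.002],
    [0,0,0.002],
    [0,0,0.002],
    [0,0,0.002],
    [0,0,0.002]
  ],
  "turn": [
    [0,0,0],
    [0,0,0],
    [0,0,0],
    [0,0,0],
    [0,0,0]
  ],
  "hand": 0.3
}}

```text
clock: 15.05
tcp_pos: [0.5224, 0.4096, 0.0966]
orientation: [-3.11, -0.446, 0.002]
contact_force: [1.4, -0.8, 0.1]
grip_width: 0.0597
```

Call:
{"op": "carry_out", "data": {
  "offset": [
    [0,0,-0.04],
    [0,0,-0.1],
    [0,0,-0.18],
    [0,0,-0.28],
    [-0.1,0.05,-0.32],
    [-0.2,0.15,-0.32],
    [-0.25,0.25,-0.32],
    [-0.25,0.25,-0.32]
  ],
  "turn": [
    [0,0,0],
    [0,0,0],
    [0,0,0],
    [0,0,0],
    [0,0,0],
    [0,0,0],
    [0,0,0],
    [0,0,0]
  ]
}}

```text
clock: 15.85
tcp_pos: [0.4365, 0.2515, 0.2568]
orientation: [3.108, 0.445, -0.001]
contact_force: [0.8, -0.5, 0.3]
grip_width: 0.0598
```

Run:
```python
from h import *
from plan import st
st(); b=[]
for c in("scene","top"):
  f=imaging.grab_frame(c);u,v=np.round(proj(f,(.522,.41,.08))).astype(int)
  b.append(cv2.convertScaleAbs(cv2.resize(f["pixels"][v-35:v+35,u-35:u+35],(395,395),interpolation=2),alpha=1.6,beta=10))
  k=395/70; pk=lambda w:np.round((np.array(proj(f,w))-[u-35,v-35]+.5)*k)
  th=-1.286; C,s=np.cos(th),np.sin(th); R=np.array([[C,-s,0],[s,C,0],[0,0,1]])
  print(c,[pk(np.array([.5219,.4097,.07])+R@np.array(w)) for w in((.018,-.053,0),(.018,.053,0),(-.018,-.053,.01),(-.018,.053,.01))])
save("pics/crop9.png",np.hstack(b))
```

```text
t 15.85 tcp [0.4365 0.2515 0.2568] th 0.2844 tilt [-0.0007 -0.0017] F [ 0.8 -0.5  0.3] w 0.0598 q [-0.19  0.23 -0.52  1.92  0.13  1.04 -2.06]
scene [array([ 99., 282.]), array([330., 213.]), array([ 66., 210.]), array([294., 143.])]
top [array([281., 320.]), array([211.,  68.]), array([192., 343.]), array([123.,  88.])]
```

View pics/crop9.png

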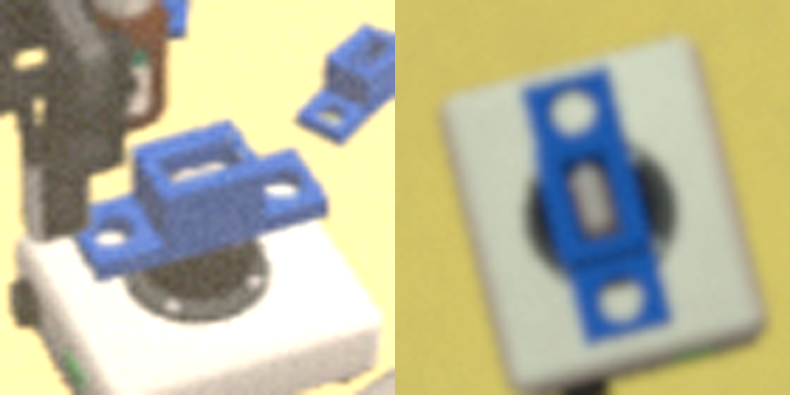

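The carrier is seated flat on the spacer with the spindle in its slot. Its scene corners at (99,278) and (326,213) match those predicted for a 70 mm underside height, and the gripper is clear. Handing in.

```bash
python3 -c "
from h import *
r.hand_in()
from plan import st; st()"
```

```text
the job is handed in; nothing more can be done
the job is handed in; nothing more can be done
```

I put the spacer ring on the spindle, right down onto the flange, then fitted the large blue carrier over it, hub up, with its slot on the spindle. Both parts are released, the arm backed off, and I handed the job in at about 16 s of the 51 s allowed.

**Last checks:**
- **Carrier:** the last pictures show it lying flat on the spacer with the spindle standing in its slot. In the scene view its corners were within about 4 px, in an enlarged crop, of where they should be when fully seated (underside 26 mm above the flange).
- **Forces:** no contact force above about 2 N was reported while threading either part. The highest was 10 N, when the gripper closed on the ring.
- **Bystanders:** I planned the moves to keep clear of the timer, vial and brown bottle. I did not measure their positions again at the end.

**Disagreements:**
- The gripper read 43 mm when holding the 48 mm ring. I did not find the cause, but the ring was held upright and threaded cleanly.
- My estimate of the ring's sideways offset in the gripper differed by about 2 mm between two pictures. I used the one taken next to the spindle.

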